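# Load the microplate incubator and start its timer

### The job

Load the microplate into the low incubator: slide it along the loading deck, flat, into the bay until it is fully home against the back stop. Then start the incubation by turning the middle one of the three knobs clockwise to the long mark on its scale. Leave the two knobs beside it as they are set, and do not disturb the notepad, the little carton or the vial.

Things in the scene. Friction and masses are not known exactly. Their poses are not given: they have to be found in the camera images.
- incubator: Low white microplate incubator, fixed. Origin: middle of the bay mouth, at worktop level; x points into the bay, y to the left as one faces the mouth. In front lies a steel loading deck, x -140 to 0 mm, y -106 to 106 mm, top at z = 4 mm, level with the bay's floor. Housing: x 0 to 182 mm, y -92 to 92 mm, top at z = 50 mm; a rear hump (x 136 to 182 mm) is 74 mm high.
- bay_mouth (a point): Middle of the bay's opening (incubator x = 0, y = 0, z = 14 mm). Bay: 131 mm wide (y -65.5 to 65.5 mm), opening 4 to 29 mm above the worktop. The lead-in is flared: 147 mm wide at x = 0, narrowing to 131 mm at x = 22 mm. Back stop at x = 75.5 mm. A light black flap hangs inside the mouth at x = 26 mm and swings inward when the plate pushes it.
- plate_center (a point): Centre (half-way up) of the loose lidded 96-well microplate, a flat slab: 86 mm along its x, 128 mm along its y, 20 mm high, about 130 g. It lies on the loading deck outside the bay, up to 25 mm off the bay's centre line, turned up to about 17 degrees. Too wide to grip: push it at its edges; it slides easily. It goes in with its x axis along the bay (either way round).
- bay_home (a point): Where the plate's centre is when the plate is home against the back stop: on the bay's centre line, at incubator x = 32.5 mm, z = 14 mm. The near edge of the plate then still stands 10.5 mm out of the mouth.
- timer_knob (a joint): Middle knob, the timer. Value in rad, grows clockwise seen from above, 0 to 4.0; it starts between 0 and 0.2 and the long white mark (8 x 3 mm, on the grey panel beside the knob's skirt) is at 1.25. Light friction (0.03 N m); it stays where it is left.
- timer_axis (a point): On the timer knob's vertical axis, half-way up its grip bar (incubator x = 65 mm, y = 0, z = 63 mm). The bar, 33 x 10 mm, stands 55 to 72 mm above the worktop on a round skirt 35 mm across. Its pointer end (white line) points, in the incubator's frame, along the angle 2.19 rad minus the joint value, measured from x towards y: the bar lies roughly along the row of knobs from start to mark.
- temp_pointer (a point): Pointer end of the left knob's bar, 16.5 mm from that knob's axis. The left knob is equal to the timer knob, its axis is 55 mm to the left (incubator x = 65 mm, y = +55 mm); it turns easily; leave it as it is set.
- speed_pointer (a point): Pointer end of the right knob's bar, 16.5 mm from that knob's axis, which is at incubator x = 65 mm, y = -55 mm. Leave it as it is set.
- notepad: Block of sticky notes, 76 x 76 x 18 mm, origin in the middle of its underside. Leave it.
- film_box: Small black and yellow carton, 40 x 55 x 32 mm, origin in the middle of its underside. Leave it.
- vial: White capped vial standing upright, 26 mm diameter, 84 mm high, origin in the middle of its underside. Leave it.

How it is judged:
On the way, in this order (a step that is already met when the one before it is completed fails the run):
1. the plate is fully home in the bay (x of plate_center in the frame of bay_home above -0.004 m and distance between plate_center and bay_home below 0.006 m and angle between the x axis of plate_center and the x axis of incubator, either way round below 0.06 rad), for 0.2 s.
2. the timer knob stands at the long mark (value of joint timer_knob between 1.1 and 1.4 rad), for 0.2 s.
At the end, for the whole second after the job is handed in: The plate is in the bay, within 4 mm of the back stop and straight; the middle knob stands within 0.15 rad (about 8 degrees) of the long mark (all of step 1 and all of step 2); the robot touches nothing.
It fails at once if a neighbouring knob is turned (its pointer end moves more than 3 mm) (distance of any of temp_pointer, speed_pointer from where it was at the start of the episode above 0.003 m).
It fails at once if the plate is tipped by more than 0.2 rad (angle between plate_center's own z axis and vertical above 0.2 rad).
It fails at once if the notepad, the carton or the vial is shifted by more than 20 mm (distance of any of notepad, film_box, vial from where it was at the start of the episode above 0.02 m).
It also fails if it takes over 64 s, if anything falls off the work surface, if the arm or the gripper's body presses on something with over 40 N, if the wrist force passes 120 N, or if a joint passes its speed limit or range.

### The arm

A 6-joint arm with a two-finger parallel gripper is mounted at the origin on a cart in front of the work surface, level with it; the furniture and walls round the work are solid. World frame = base frame: x ahead of the robot, y to its left, z up, the work surface at z = 0. Lengths are in m, angles in rad, forces in N, time in s.
With the tool pointing down it reaches from about 0.375 to 0.9 m from the base axis. Payload 3.1 kg.
Tool frame: the origin (TCP) lies at the very end of the fingers, on their centre line; the grasp point (between the pads) lies 19 mm behind it; z points along the fingers, y is the direction in which the jaws open and shut (so a half turn about z gives the same grasp; the last joint's range is limited). The gripper opens to 85 mm and grips with 20 to 120 N. Pads are 22 mm wide; open, the fingers measure 114 mm over their backs; the gripper's body (76 mm by 85 mm) begins 54 mm behind the grasp point. The pads swing forward as they close: fully open they stand 13 mm farther back than shut.
Start: joints at [-1.405, 0.527, 1.433, -0, 1.181, -0.178], TCP at [0.211, -0.588, 0.231] pointing down, gripper open.
Joint ranges: [-3.08, 3.08], [-0.75, 2.2], [0.22, 2.44], [-1.43, 4.57], [0, 2.65], [-2.85, 2.85]. Speed limits (rad/s): [2.79, 2.79, 3.14, 3.14, 3.14, 3.14].

### API

Orientations are given as a unit quaternion [x, y, z, w].
In Python, from station import * gives the robot as it stands.
- The arm moves only by the tool jog_arm, never from a script. Its argument "motion" is a list of rows, each a list of 5 numbers: the shift along the world's x, y, z in cm, then the turn about the world's z in degrees, then the closure in counts, from 0 (fully open) to 255 (shut). In form: [[tx, ty, tz, yaw, jaw], ...]. A call has 1 to 10 rows; each row shifts and turns the pose as measured when the row begins; what a row does not reach is not made up. A row lasts 1/12 s, in which the tool goes at most 41.7 mm and 7.16 degrees, less where a joint would pass 70% of its speed; a pose out of reach is approached as far as the arm can. A call with a gripper value outside its range is refused whole. The fingers move at their own pace and stop on an object; "squeeze" is the grip in N (left out, the last holds). Time passes only in rows, so rows that do not move let the fingers close. It gives the time, the measured TCP pose, the force and the opening at its end, in the units of the state.
- sense(): the state, without advancing time (a new reading comes with each control period).
- snapshot(name): name is "scene" or "top" or "wrist"; returns a dict with "img" (480x640x3 uint8, red, green, blue), "depth" (480x640 float32, m along the optical axis (not along the pixel's ray), 0 where there is no reading), "intrinsics" (3x3 intrinsics, pixels), "eye" and "attitude" of the camera in the world. Camera axes: x right, y down, z forward; pixel columns grow to the right and rows downward; lengths in m; the calibration is good to about 2 mm. The wrist camera is an equidistant fisheye: a pixel r from the principal point sees the ray r / f radians off the axis. A picture is of the moment at which its call begins.
- sign_off(): hands the job in, once; it reports no verdict.
The state is a dict: "t": time; "q": joint angles; "qd": joint speeds; "tau": joint torques, N m; "tcp_pos": TCP position; "tool_rot": TCP orientation; "force": force on the tool from outside, world axes, zero at the start; "ft_torque": the same for the moment, N m; "finger_gap": opening from 0.0 (shut) to 1.0 (fully open).
Only numpy, scipy, OpenCV 4.12 (cv2) and the standard library are available. Lean on these libraries where they do the work, as an engineer would, in place of code of your own. Each camera call takes 0.05 s, during which the arm holds its last target.

## Working session

There is one attempt and no reset: what is moved stays moved. The work goes in short steps, Python scripts to look and compute and a tool call to move; the robot and the scene stay as the last step left them, time stands still between calls to the robot, and variables do not carry over. Pictures are saved under pics/ and viewed, and the job is handed in when it is done.

Besides the shell and the picture viewer there is one more tool, called after ">>>" by a JSON object that holds its "api" and its "payload". jog_arm: Moves the arm, as the interface text tells. Its arguments: {"type":"object","properties":{"motion":{"type":"array","items":{"type":"array","items":{"type":"number"}}},"squeeze":{"type":"number"}},"required":["motion"]}

```bash
mkdir -p pics; ls; cat > h.py <<'E'
from station import *
import numpy as np, cv2, pickle
def snap(n,tag):
    s=snapshot(n); pickle.dump(s,open(f'pics/{tag}.pkl','wb')); cv2.imwrite(f'pics/{tag}.png',s['img'][:,:,::-1]); return s
def load(tag): return pickle.load(open(f'pics/{tag}.pkl','rb'))
E
python3 - <<'E'
from h import *
for n in('scene','top','wrist'):
    s=snap(n,n+'0'); print(n,s['intrinsics'],s['eye'],s['attitude'])
print(sense())
E
```

```text
pics
scene [[476.62390057   0.         328.97085174]
 [  0.         476.62390057 244.82785236]
 [  0.           0.           1.        ]] [0.14068885 0.5159185  0.67615254] [-0.27349628  0.86997889 -0.39310435  0.1174967 ]
top [[479.99422016   0.         313.10405119]
 [  0.         479.99422016 243.89962328]
 [  0.           0.           1.        ]] [ 0.32328818 -0.02399435  0.98998183] [ 0.70881959 -0.69893184  0.07463588 -0.05914861]
wrist [[371.64829954   0.         319.32767014]
 [  0.         371.64829954 240.07950559]
 [  0.           0.           1.        ]] [ 0.28297396 -0.56201582  0.37276931] [ 0.8085584  -0.56888157 -0.08656049  0.12294047]
{'t': 0.15, 'q': array([-1.40450519e+00,  5.28288454e-01,  1.43360917e+00,  1.22544507e-05,
        1.18137466e+00, -1.78494718e-01]), 'qd': array([-5.91449986e-04, -1.90573346e-03, -3.54259220e-03, -1.93422881e-03,
        1.04167855e-03, -2.58386786e-05]), 'tau': array([ 4.37129183e-04, -4.42743945e+01, -1.78275365e+01, -2.09597947e-04,
        5.60115441e-03,  1.03723272e-05]), 'tcp_pos': array([ 0.21118995, -0.58766261,  0.23053601]), 'tool_rot': array([ 9.85177157e-01,  1.71537939e-01,  1.07907540e-05, -8.39764768e-04]), 'force': array([-0.3382545 ,  0.03695983, -0.23914218]), 'ft_torque': array([-0.00244246, -0.00045265,  0.03243634]), 'finger_gap': 1.000974052886385}
```

View pics/scene0.png

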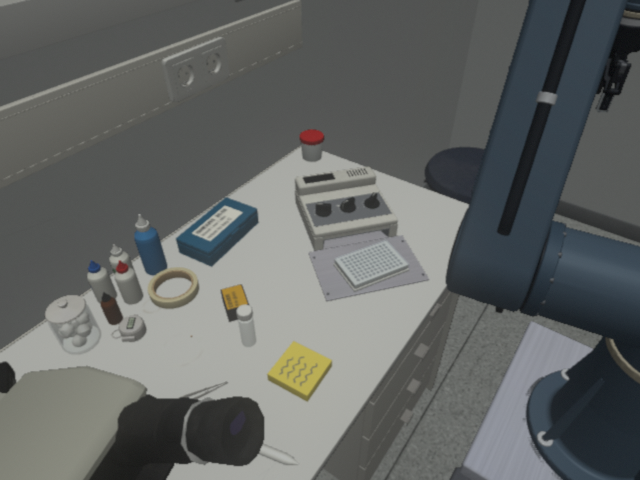

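View pics/top0.png

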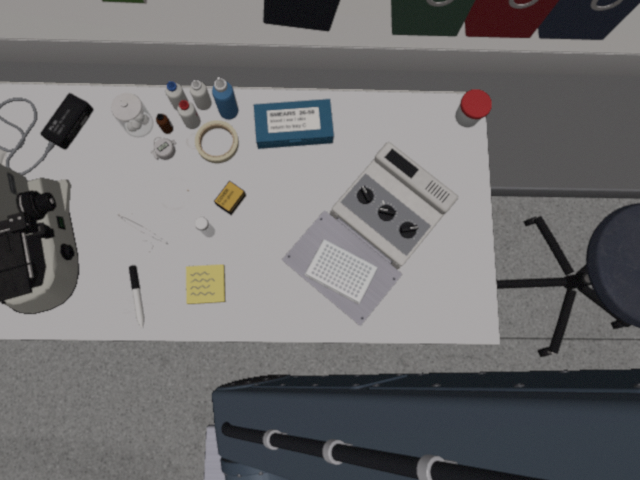

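View pics/wrist0.png

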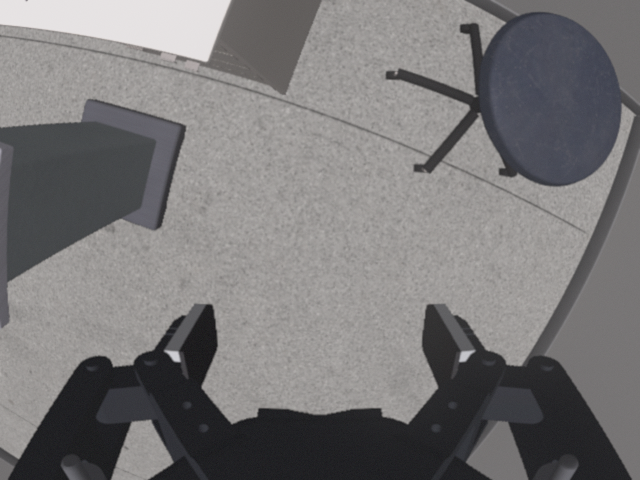

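The top view shows the deck at about (342,268) with the plate on it at (342,270). The three knobs are at (365,195), (387,213) and (408,230). The notepad (205,283), carton (230,197) and vial (202,226) are well to the left.

```bash
cat >> h.py <<'E'
from scipy.spatial.transform import Rotation as R
def ray(s,uv,z):
    K=s['intrinsics'];uv=np.atleast_2d(np.float64(uv))
    d=np.c_[(uv[:,0]-K[0,2])/K[0,0],(uv[:,1]-K[1,2])/K[1,1],np.ones(len(uv))]@R.from_quat(s['attitude']).as_matrix().T
    e=np.array(s['eye']); return e+d*((z-e[2])/d[:,2])[:,None]
def proj(s,P):
    c=(np.atleast_2d(P)-s['eye'])@R.from_quat(s['attitude']).as_matrix();K=s['intrinsics']
    return np.c_[c[:,0]/c[:,2]*K[0,0]+K[0,2],c[:,1]/c[:,2]*K[1,1]+K[1,2]]
E
python3 - <<'E'
from h import *
s=load('top0'); im=s['img']
c=im[135:330,275:465]; cv2.imwrite('pics/crop1.png',cv2.resize(c,None,fx=3,fy=3,interpolation=cv2.INTER_CUBIC)[:,:,::-1])
g=im.astype(int).mean(2); sat=np.ptp(im.astype(int),axis=2)
print(im[300,350],im[270,340],im[250,410],im[225,340],im[310,250], im[200,385])
E
```

```text
[139 135 139] [177 177 176] [118 117 119] [142 139 145] [170 167 167] [108 108 111]
```

View pics/crop1.png

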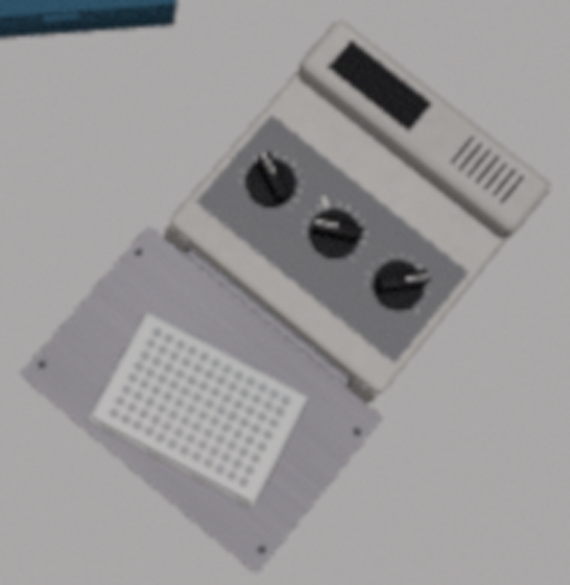

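```bash
python3 - <<'E'
from h import *
s=load('top0')
def m(P): return np.array(P)/3-1/3+[275,135]
deck=ray(s,m([(22,373),(257,570),(382,415),(150,228)]),.004)[:,:2]
# left-near, right-near, right-far, left-far in incubator frame
model=np.array([(-.14,.106),(-.14,-.106),(0,-.106),(0,.106)])
im=cv2.cvtColor(s['img'],cv2.COLOR_RGB2GRAY)
# knobs: dark blobs in panel
mk=(im<60).astype(np.uint8); mk[:175]=0;mk[:, :350]=0; mk[245:]=0; mk[:,425:]=0
n,l,st,ce=cv2.connectedComponentsWithStats(mk)
kn=[]
for i in range(1,n):
    if st[i,4]>60: print(ce[i],st[i]); kn.append(ce[i])
kn=np.array(sorted(kn,key=lambda p:p[0])); kw=ray(s,kn,.056)[:,:2]; print(kw, np.linalg.norm(np.diff(kw,axis=0),axis=1))
print('deck edges',np.linalg.norm(np.diff(deck,axis=0,append=deck[:1]),axis=1))
kmodel=np.array([(.065,.055),(.065,0),(.065,-.055)])
def fit(A,B):
    a=A-A.mean(0);b=B-B.mean(0);th=np.arctan2((a[:,0]*b[:,1]-a[:,1]*b[:,0]).sum(),(a*b).sum())
    Rm=np.array([[np.cos(th),-np.sin(th)],[np.sin(th),np.cos(th)]]);t=B.mean(0)-Rm@A.mean(0)
    return th,t,(A@Rm.T+t-B)*1e3
for A,B in((model,deck),(kmodel,kw),(np.r_[model,kmodel],np.r_[deck,kw])):
    th,t,r=fit(A,B);print(np.degrees(th),t,'\n',r.round(1).tolist())
# plate
mk=((im>158)).astype(np.uint8); 
roi=np.zeros_like(mk); cv2.fillPoly(roi,[m([(60,373),(257,540),(352,415),(150,260)]).astype(int)],1)
mk=cv2.morphologyEx(mk*roi,cv2.MORPH_CLOSE,np.ones((5,5)))
cs,_=cv2.findContours(mk,0,2);c=max(cs,key=cv2.contourArea);rr=cv2.minAreaRect(c);print(rr)
for bx in(cv2.boxPoints(rr),m([(148,314),(306,398),(253,503),(92,415)])):
    pw=ray(s,bx,.024)[:,:2];Rm=np.array([[np.cos(th),-np.sin(th)],[np.sin(th),np.cos(th)]])
    q=(pw-t)@Rm; print('plate inc frame',q.round(4).tolist(),q.mean(0),'world',pw.mean(0),np.linalg.norm(np.diff(pw,axis=0,append=pw[:1]),axis=1))
E
```

```text
[364.7393617  195.88829787] [357 188  17  16 188]
[386.43548387 212.90322581] [378 205  18  16 186]
[406.93333333 229.87692308] [399 222  18  16 195]
[[ 0.60330995 -0.14691594]
 [ 0.56854691 -0.19042809]
 [ 0.53422996 -0.23102784]] [0.05569359 0.05316007]
deck edges [0.20939754 0.13815542 0.20793348 0.1370534 ]
-39.24807800574258 [ 0.5205766  -0.14954527] 
 [[-0.4, 1.5], [-2.0, -0.6], [-0.5, -1.7], [2.9, 0.8]]
-39.39580862243345 [ 0.51846491 -0.14820348] 
 [[0.3, -0.0], [0.1, 1.0], [-0.4, -0.9]]
-39.31840610069529 [ 0.51961664 -0.14903732] 
 [[-1.1, 2.0], [-3.0, 0.2], [-1.6, -1.1], [2.0, 1.2], [1.4, -0.8], [1.4, 0.2], [0.8, -1.7]]
((341.2054138183594, 270.1675720214844), (61.1373291015625, 39.40654373168945), 27.89727020263672)
plate inc frame [[-0.1319, 0.0479], [-0.0525, 0.0654], [-0.027, -0.0567], [-0.1061, -0.0723]] [-0.07937923 -0.00391798] world [ 0.4557234 -0.1017714] [0.08138273 0.12473187 0.08068363 0.12291648]
plate inc frame [[-0.0531, 0.0633], [-0.0284, -0.0558], [-0.1068, -0.0728], [-0.131, 0.0477]] [-0.07985278 -0.0044214 ] world [ 0.45503807 -0.10186081] [0.12165949 0.08022281 0.12294642 0.07947881]
```

>>> {"api": "jog_arm", "payload": {"motion": [[1, 3.2, 0, 7.1, 0], [1, 3.2, 0, 7.1, 0], [1, 3.2, 0, 7.1, 0], [1, 3.2, 0, 7.1, 0], [1, 3.2, 0, 7.1, 0], [1, 3.2, 0, 7.1, 0], [1, 3.2, 0, 7.1, 0], [1, 3.2, 0, 7.1, 0], [1, 3.2, 0, 7.1, 0], [1, 3.2, 0, 7.1, 0]]}}

```text
t: 0.98
tcp_pos: [0.3097, -0.261, 0.2275]
tool_rot: [0.698, 0.716, 0.001, 0.001]
force: [-0.1, 0.9, 0.6]
finger_gap: 0.996
```

>>> {"api": "jog_arm", "payload": {"motion": [[1.1, 3, 0, 7, 0], [1.1, 3, 0, 7, 0], [1.1, 3, 0, 7, 0], [1.1, 3, 0, 7, 0], [1.1, 3, -1, 7, 0], [1.1, 3, -2, 7, 0], [1.1, 2.6, -3, 7, 0], [0, 0, -3, 0.2, 0], [0, 0, -2, 0, 0], [0, 0, 0, 0, 0]]}}

```text
t: 1.82
tcp_pos: [0.3913, -0.0381, 0.1166]
tool_rot: [0.319, 0.948, 0.002, 0.007]
force: [0.0, -0.4, -0.4]
finger_gap: 1.0
```

```bash
cat >> h.py <<'E'
TH=np.radians(-39.32);T=np.array([.5192,-.1487]);RM=np.array([[np.cos(TH),-np.sin(TH)],[np.sin(TH),np.cos(TH)]])
def inc(w): return (np.asarray(w)[...,:2]-T)@RM
def world(p): return np.asarray(p)@RM.T+T
def where():
    s=sense(); r=R.from_quat(s['tool_rot']).as_matrix()
    print('t',s['t'],'tcp',s['tcp_pos'].round(4),'inc',inc(s['tcp_pos']).round(4),'tooly inc deg',np.degrees(np.arctan2(r[1,1],r[0,1])-TH).round(2),'tilt',r[2].round(3),'F',s['force'].round(1),'gap',round(s['finger_gap'],3),'q',s['q'].round(2)); return s
E
python3 -c "
from h import *
where();snap('top','top1');snap('wrist','wrist1');print(world([-.163,-.003]))"
```

```text
t 1.8167 tcp [ 0.3913 -0.0381  0.1166] inc [-0.169   0.0045] tooly inc deg 92.13 tilt [-0.011  0.008 -1.   ] F [ 0.  -0.4 -0.4] gap 1.0 q [-0.39  0.45  2.12  0.01  0.56 -1.32]
[ 0.39119914 -0.04773575]
```

View pics/wrist1.png

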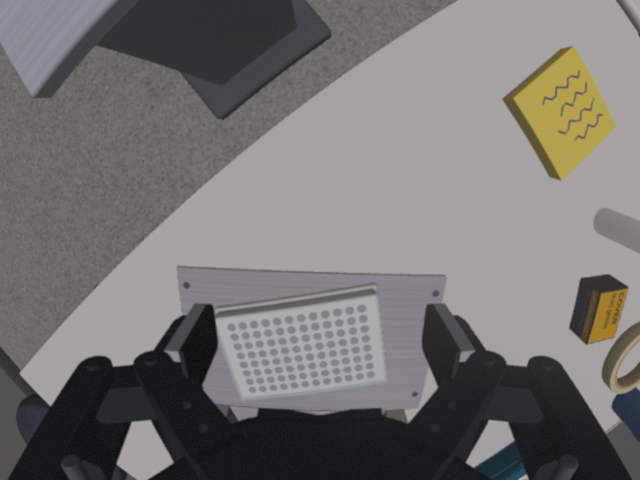

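View pics/top1.png

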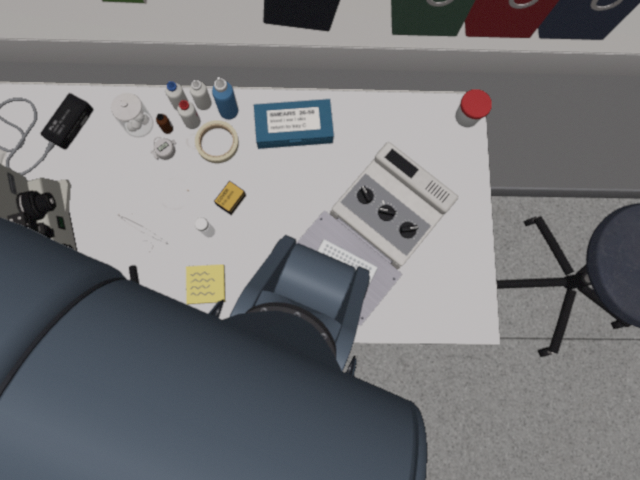

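>>> {"api": "jog_arm", "payload": {"motion": [[0, -0.5, -3, -1, 0], [0, -0.4, -3, -1, 0], [0, 0, -3, 0, 0], [0, 0, -1.2, 0, 0], [0, 0, -0.4, 0, 0], [0, 0, 0, 0, 0]]}}

```text
t: 2.42
tcp_pos: [0.4034, -0.0563, 0.0173]
tool_rot: [0.34, 0.94, 0.0, 0.023]
force: [0.2, 0.8, -0.4]
finger_gap: 1.002
```

```bash
python3 -c "
from h import *
where();snap('scene','scene2');s=snap('wrist','wrist2')
a=cv2.imread('pics/scene2.png')[200:400,230:470];cv2.imwrite('pics/s2c.png',cv2.resize(a,None,fx=3,fy=3))"
```

```text
t 2.4167 tcp [ 0.4034 -0.0563  0.0173] inc [-0.1481 -0.0019] tooly inc deg 89.58 tilt [-0.043  0.017 -0.999] F [ 0.2  0.8 -0.4] gap 1.002 q [-0.42  0.71  2.16  0.02  0.23 -1.31]
```

View pics/s2c.png

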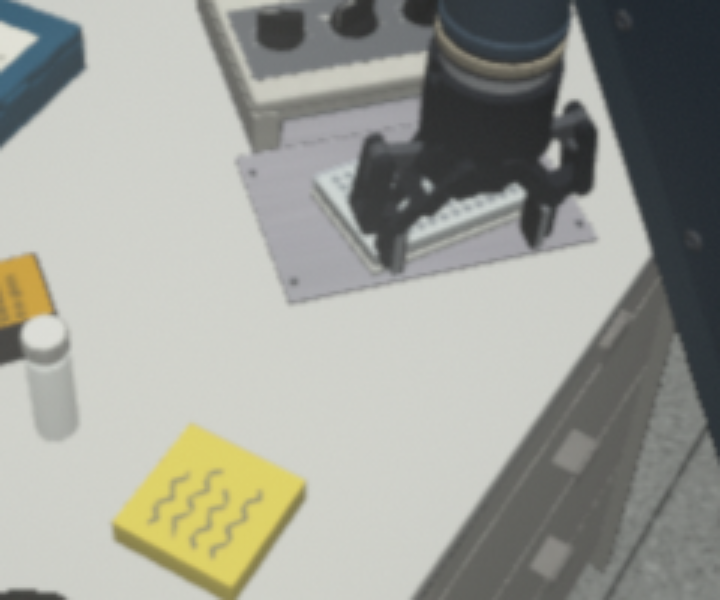

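View pics/wrist2.png

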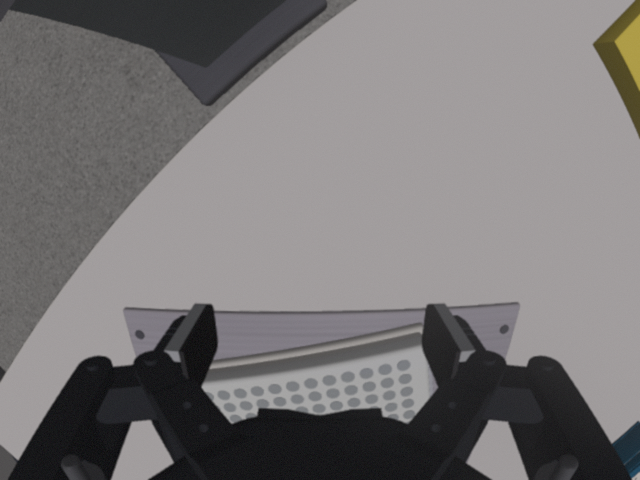

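>>> {"api": "jog_arm", "payload": {"motion": [[-0.6, 0.5, 0.5, 0, 0], [-0.6, 0.5, 0, 0, 0], [0, 0, 0, 0, 0]]}}

```text
t: 2.77
tcp_pos: [0.3925, -0.0465, 0.027]
tool_rot: [0.34, 0.94, 0.0, 0.027]
force: [-0.2, 0.8, -0.0]
finger_gap: 0.999
```

```bash
python3 -c "
from h import *
where()"
```

```text
t 2.7667 tcp [ 0.3925 -0.0465  0.027 ] inc [-0.1628 -0.0012] tooly inc deg 89.57 tilt [-0.051  0.019 -0.999] F [-0.2  0.8 -0. ] gap 0.999 q [-0.41  0.68  2.2   0.02  0.21 -1.3 ]
```

>>> {"api": "jog_arm", "payload": {"motion": [[0, 0, -0.8, 0, 0], [0, 0, -0.8, 0, 0], [0, 0, -0.4, 0, 0], [0, 0, 0, 0, 0]]}}

```text
t: 3.1
tcp_pos: [0.3929, -0.0458, 0.0081]
tool_rot: [0.339, 0.94, 0.0, 0.03]
force: [0.9, -0.1, 0.3]
finger_gap: 1.001
```

```bash
python3 -c "
from h import *
where()"
```

```text
t 3.1 tcp [ 0.3929 -0.0458  0.0081] inc [-0.163  -0.0004] tooly inc deg 89.69 tilt [-0.056  0.02  -0.998] F [ 0.9 -0.1  0.3] gap 1.001 q [-0.4   0.73  2.2   0.02  0.15 -1.31]
```

>>> {"api": "jog_arm", "payload": {"motion": [[0, 0, -0.5, 0, 0], [0.6, -0.5, 0, 0, 0], [0.5, -0.4, 0, 0, 0], [0.5, -0.4, 0, 0, 0], [0.5, -0.4, 0, 0, 0], [0.5, -0.4, 0, 0, 0], [0.4, -0.3, 0, 0, 0], [0, 0, 0, 0, 0]]}}

```text
t: 3.77
tcp_pos: [0.4272, -0.0731, 0.0024]
tool_rot: [0.339, 0.94, -0.0, 0.031]
force: [0.8, 0.4, -0.4]
finger_gap: 1.0
```

```bash
python3 -c "
from h import *
where();snap('scene','scene3');s=snap('wrist','wrist3')
a=cv2.imread('pics/scene3.png')[200:320,280:440];cv2.imwrite('pics/s3c.png',cv2.resize(a,None,fx=4,fy=4))"
```

```text
t 3.7667 tcp [ 0.4272 -0.0731  0.0024] inc [-0.1191  0.0002] tooly inc deg 89.69 tilt [-0.058  0.021 -0.998] F [ 0.8  0.4 -0.4] gap 1.0 q [-0.43  0.74  2.11  0.02  0.23 -1.33]
```

View pics/s3c.png

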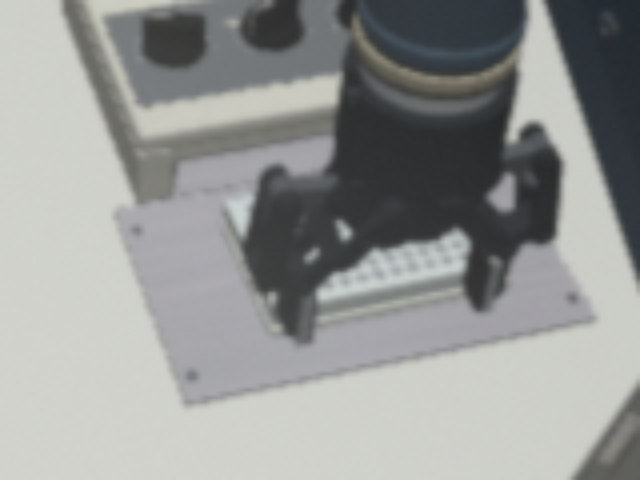

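View pics/wrist3.png

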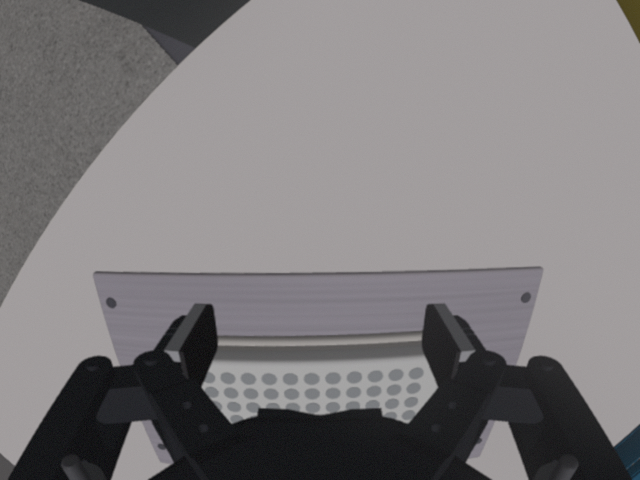

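```bash
python3 -c "
from h import *
s=load('scene3')
f=lambda u,v:(u/4+280-.4,v/4+200-.4)
print('corner',inc(ray(s,[f(270,330)],.004)).round(4))
print('lid top far-left',inc(ray(s,[f(224,196)],.024)).round(4))
print('deck corners near-left, near-right, farleft',inc(ray(s,[f(186,405),f(596,320),f(115,215)],.004)).round(4))
"
```

```text
corner [[-0.1022  0.054 ]]
lid top far-left [[-0.0236  0.0544]]
deck corners near-left, near-right, farleft [[-0.1381  0.1069]
 [-0.1385 -0.1029]
 [-0.0016  0.1067]]
```

>>> {"api": "jog_arm", "payload": {"motion": [[-0.6, 0.5, 0, 0, 0], [-0.6, 0.5, 0, 0, 0], [0, 0, 3, 0, 0], [0, 0, 3, 0, 255], [0, -3, 0, 0, 255], [0, -3, 0, 0, 255], [-0.3, -3, 0, 0, 255], [-0.8, -3.2, 0, 0, 255], [0, -0.5, 0, 0, 255], [0, 0, 0, 0, 255]]}}

```text
t: 4.7
tcp_pos: [0.3879, -0.1819, 0.0609]
tool_rot: [0.335, 0.942, 0.001, 0.017]
force: [-0.1, 1.0, -0.2]
finger_gap: 0.007
```

```bash
python3 -c "
from h import *
where();print(world([-.062,-.105]));snap('wrist','wrist4')"
```

```text
t 4.7 tcp [ 0.3879 -0.1819  0.0609] inc [-0.0805 -0.1089] tooly inc deg 90.21 tilt [-0.032  0.014 -0.999] F [-0.1  1.  -0.2] gap 0.007 q [-0.71  0.6   2.08  0.04  0.43 -1.63]
[ 0.40470227 -0.19064364]
```

View pics/wrist4.png

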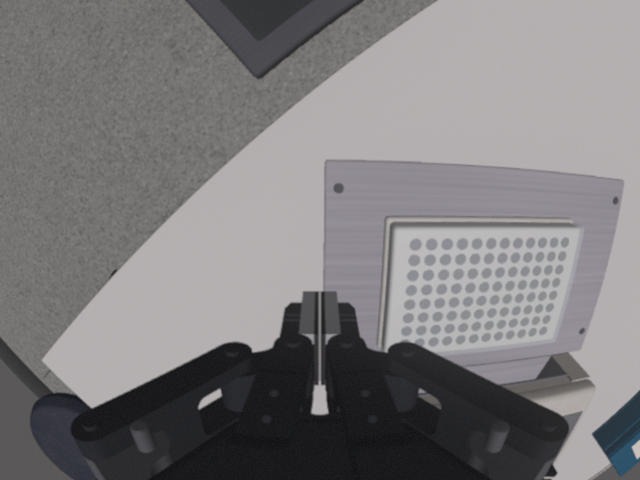

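```bash
cat >> h.py <<'E'
def fray(s,uv,z):
    K=s['intrinsics'];uv=np.atleast_2d(np.float64(uv)); a=(uv-[K[0,2],K[1,2]])/K[0,0]; r=np.linalg.norm(a,axis=1)
    d=np.c_[a/r[:,None]*np.sin(r)[:,None],np.cos(r)]@R.from_quat(s['attitude']).as_matrix().T
    e=np.array(s['eye']); return e+d*((z-e[2])/d[:,2])[:,None]
E
python3 -c "
from h import *
s=load('wrist4')
im=cv2.imread('pics/wrist4.png')[150:370,310:640];cv2.imwrite('pics/w4c.png',cv2.resize(im,None,fx=2.4,fy=2.4,interpolation=cv2.INTER_CUBIC))
print('deck NR,NL',inc(fray(s,[(325,160),(622,181)],.004)))
print('base NR,FR',inc(fray(s,[(386,217),(379,348)],.006)))
print('lid NR NL',inc(fray(s,[(397,226),(572,229)],.024)))
"
```

```text
deck NR,NL [[-0.137241   -0.10531197]
 [-0.13578032  0.1028647 ]]
base NR,FR [[-0.10648787 -0.07150099]
 [-0.01919731 -0.06940238]]
lid NR NL [[-0.10685344 -0.06916884]
 [-0.10620074  0.04271429]]
```

View pics/w4c.png

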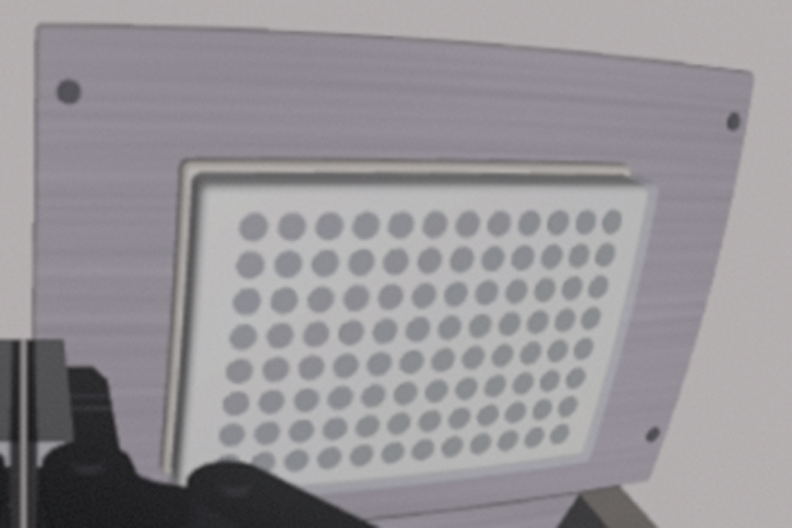

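>>> {"api": "jog_arm", "payload": {"motion": [[0.85, -0.45, 0, 0, 255], [0.85, -0.45, 0, 0, 255], [0, 0, -2, 0, 255], [0, 0, -2, 0, 255], [0, 0, -0.9, 0, 255], [0.4, 0.5, 0, 0, 255], [0.4, 0.5, 0, 0, 255], [0.4, 0.5, 0, 0, 255], [0.4, 0.5, 0, 0, 255], [0, 0, 0, 0, 255]]}}

```text
t: 5.58
tcp_pos: [0.4273, -0.1606, 0.0112]
tool_rot: [0.328, 0.944, 0.002, 0.017]
force: [-0.4, -0.4, 0.2]
finger_gap: 0.002
```

```bash
python3 -c "
from h import *
where();snap('wrist','wrist5')
im=cv2.imread('pics/wrist5.png')[180:420,200:640];cv2.imwrite('pics/w5c.png',cv2.resize(im,None,fx=1.8,fy=1.8,interpolation=cv2.INTER_CUBIC))
"
```

```text
t 5.5833 tcp [ 0.4273 -0.1606  0.0112] inc [-0.0635 -0.0675] tooly inc deg 90.98 tilt [-0.031  0.014 -0.999] F [-0.4 -0.4  0.2] gap 0.002 q [-0.61  0.73  2.03  0.04  0.35 -1.55]
```

View pics/w5c.png

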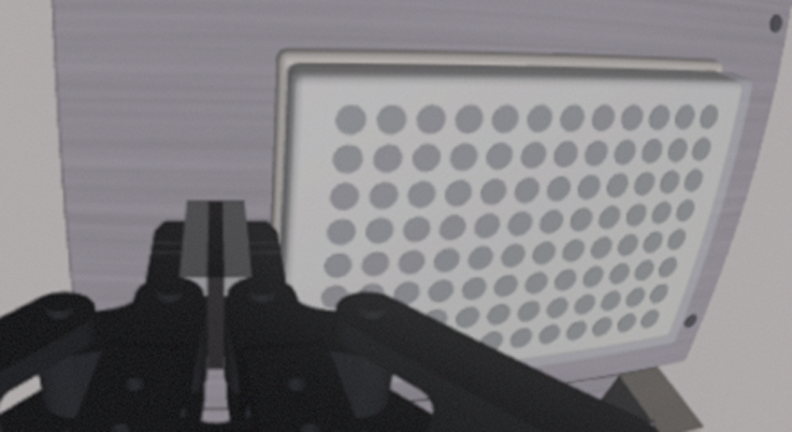

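```bash
python3 -c "
from h import *
s=load('wrist5')
f=lambda u,v:(u/1.8+200-.2,v/1.8+180-.2)
print('base NR, right mid',inc(fray(s,[f(278,50),f(273,200)],.006)))
print('deck right edge',inc(fray(s,[f(53,30),f(66,200)],.004)))
print('lid NL',inc(fray(s,[f(738,82)],.024)), 'lid NR',inc(fray(s,[f(290,66)],.024)))
"
```

```text
base NR, right mid [[-0.10750522 -0.05399963]
 [-0.07000015 -0.05337549]]
deck right edge [[-0.11126889 -0.10516889]
 [-0.06811237 -0.10466431]]
lid NL [[-0.10844759  0.06490444]] lid NR [[-0.10879212 -0.05353135]]
```

>>> {"api": "jog_arm", "payload": {"motion": [[-0.5, -0.6, 0, 0, 255], [-0.5, -0.6, 0, 0, 255], [0, 0, 2.5, 0, 255], [0, 0, 2.5, 0, 255], [2.4, 2.9, 0, 0, 255], [2.4, 2.9, 0, 0, 255], [2.4, 2.9, 0, 0, 255], [2.4, 2.9, 0, 0, 255], [2, 2.4, 0, 0, 255], [0, 0, 0, 0, 255]]}}

```text
t: 6.47
tcp_pos: [0.5339, -0.0394, 0.0665]
tool_rot: [0.338, 0.941, 0.002, 0.02]
force: [-0.4, 0.8, 0.5]
finger_gap: 0.002
```

```bash
python3 -c "
from h import *
where()"
```

```text
t 6.4667 tcp [ 0.5339 -0.0394  0.0665] inc [-0.0579  0.0939] tooly inc deg 89.77 tilt [-0.036  0.018 -0.999] F [-0.4  0.8  0.5] gap 0.002 q [-0.28  0.65  1.82  0.    0.63 -1.17]
```

>>> {"api": "jog_arm", "payload": {"motion": [[0.3, 1.2, 0, 0, 255], [0, 0, -2, 0, 255], [0, 0, -2, 0, 255], [0, 0, -1.4, 0, 255], [0, 0, 0, 0, 255], [0, 0, 0, 0, 255]]}}

```text
t: 6.97
tcp_pos: [0.5361, -0.0321, 0.0126]
tool_rot: [0.339, 0.941, 0.002, 0.021]
force: [0.1, -0.9, -0.4]
finger_gap: -0.0
```

```bash
python3 -c "
from h import *
where()"
```

```text
t 6.9667 tcp [ 0.5361 -0.0321  0.0126] inc [-0.0608  0.1009] tooly inc deg 89.7 tilt [-0.039  0.018 -0.999] F [ 0.1 -0.9 -0.4] gap -0.0 q [-0.27  0.76  1.83  0.    0.51 -1.15]
```

Clear of the plate. I'll push -y slowly from 0.101 to about 0.080, then check.

>>> {"api": "jog_arm", "payload": {"motion": [[-0.4, -0.5, 0, 0, 255], [-0.4, -0.5, 0, 0, 255], [-0.3, -0.4, 0, 0, 255], [-0.2, -0.2, 0, 0, 255], [0, 0, 0, 0, 255], [0, 0, 0, 0, 255]]}}

```text
t: 7.47
tcp_pos: [0.5218, -0.0532, 0.0161]
tool_rot: [0.341, 0.94, 0.002, 0.024]
force: [0.6, -0.4, 0.2]
finger_gap: 0.002
```

```bash
python3 -c "
from h import *
where()"
```

```text
t 7.4667 tcp [ 0.5218 -0.0532  0.0161] inc [-0.0585  0.0755] tooly inc deg 89.44 tilt [-0.043  0.02  -0.999] F [ 0.6 -0.4  0.2] gap 0.002 q [-0.32  0.74  1.87  0.01  0.49 -1.2 ]
```

>>> {"api": "jog_arm", "payload": {"motion": [[0.5, 0.6, 0, 0, 255], [0.4, 0.5, 0, 0, 255], [0, 0, 2.5, 0, 255], [0, 0, 2.5, 0, 0], [-1.5, 0, 1, 0, 0], [0, 0, 0, 0, 0]]}}

```text
t: 7.97
tcp_pos: [0.5179, -0.0387, 0.0773]
tool_rot: [0.34, 0.94, 0.002, 0.023]
force: [-0.3, -0.5, 0.1]
finger_gap: 0.418
```

```bash
python3 -c "
from h import *
where();snap('wrist','wrist6')
im=cv2.imread('pics/wrist6.png')[:400,:500];cv2.imwrite('pics/w6c.png',cv2.resize(im,None,fx=1.5,fy=1.5,interpolation=cv2.INTER_CUBIC))
"
```

```text
t 7.9667 tcp [ 0.5179 -0.0387  0.0773] inc [-0.0707  0.0843] tooly inc deg 89.6 tilt [-0.042  0.019 -0.999] F [-0.3 -0.5  0.1] gap 0.418 q [-0.29  0.62  1.86  0.    0.62 -1.17]
```

View pics/w6c.png

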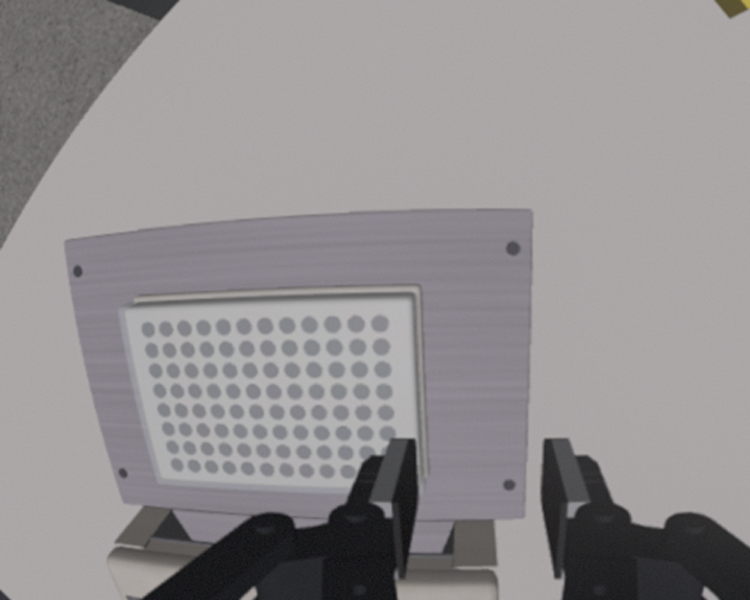

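```bash
python3 -c "
from h import *
s=load('wrist6')
f=lambda u,v:(u/1.5-.2,v/1.5-.2)
print('base NL, left far',inc(fray(s,[f(420,286),f(428,475)],.006)))
print('deck NL, FL',inc(fray(s,[f(532,210),f(525,518)],.004)))
print('base NR',inc(fray(s,[f(136,297)],.007)))
print('deck NR',inc(fray(s,[f(66,242)],.004)))
print(world([-.15,-.002]))
"
```

```text
base NL, left far [[-0.10759488  0.06305891]
 [-0.02346661  0.06272155]]
deck NL, FL [[-0.13640114  0.10614813]
 [ 0.00241415  0.10650263]]
base NR [[-0.10850199 -0.06324043]]
deck NR [[-0.13630318 -0.10302503]]
[ 0.40188984 -0.05519959]
```

>>> {"api": "jog_arm", "payload": {"motion": [[-2.4, -0.3, 0, 0, 0], [-2.4, -0.3, 0, 0, 0], [-2.4, -0.2, 0, 0, 0], [-2.4, -0.2, 0, 0, 0], [-1.4, 0, 0, 0, 0], [0, 0, 0, 0, 0], [0, 0, 0, 0, 0]]}}

```text
t: 8.6
tcp_pos: [0.4159, -0.0486, 0.0748]
tool_rot: [0.338, 0.941, 0.003, 0.03]
force: [0.5, -0.4, 0.0]
finger_gap: 0.998
```

```bash
python3 -c "
from h import *
where();print(world([-.155,-.001]))"
```

```text
t 8.6 tcp [ 0.4159 -0.0486  0.0748] inc [-0.1433  0.012 ] tooly inc deg 89.85 tilt [-0.055  0.026 -0.998] F [ 0.5 -0.4  0. ] gap 0.998 q [-0.39  0.56  2.12  0.02  0.4  -1.29]
[ 0.39865539 -0.05125772]
```

>>> {"api": "jog_arm", "payload": {"motion": [[-0.9, -0.1, 0, 0, 0], [-0.8, -0.1, -2, 0, 0], [0, 0, -2.2, 0, 0], [0, 0, -1.8, 0, 0], [0, 0, -0.8, 0, 0], [0, 0, 0, 0, 0], [0, 0, 0, 0, 0]]}}

```text
t: 9.18
tcp_pos: [0.4096, -0.054, 0.0027]
tool_rot: [0.336, 0.941, 0.002, 0.039]
force: [-0.5, -0.6, 0.1]
finger_gap: 0.999
```

```bash
python3 -c "
from h import *
where()"
```

```text
t 9.1833 tcp [ 0.4096 -0.054   0.0027] inc [-0.1448  0.0038] tooly inc deg 90.09 tilt [-0.072  0.03  -0.997] F [-0.5 -0.6  0.1] gap 0.999 q [-0.41  0.75  2.17  0.07  0.14 -1.36]
```

>>> {"api": "jog_arm", "payload": {"motion": [[0.5, -0.8, 0, 0, 0], [0.7, -0.6, 0, 0, 0], [0.7, -0.57, 0, 0, 0], [0.7, -0.57, 0, 0, 0], [0.7, -0.57, 0, 0, 0], [0.7, -0.57, 0, 0, 0], [0.7, -0.57, 0, 0, 0], [0, 0, 0, 0, 0], [0, 0, 0, 0, 0]]}}

```text
t: 9.93
tcp_pos: [0.4669, -0.1041, 0.0063]
tool_rot: [0.336, 0.941, 0.001, 0.045]
force: [-0.1, -0.6, 0.1]
finger_gap: 1.001
```

```bash
python3 -c "
from h import *
where();snap('scene','scene7');snap('wrist','wrist7')
a=cv2.imread('pics/scene7.png')[180:300,280:440];cv2.imwrite('pics/s7c.png',cv2.resize(a,None,fx=4,fy=4))"
```

```text
t 9.9333 tcp [ 0.4669 -0.1041  0.0063] inc [-0.0688  0.0014] tooly inc deg 90.11 tilt [-0.083  0.033 -0.996] F [-0.1 -0.6  0.1] gap 1.001 q [-0.46  0.74  2.02  0.05  0.3  -1.39]
```

View pics/s7c.png

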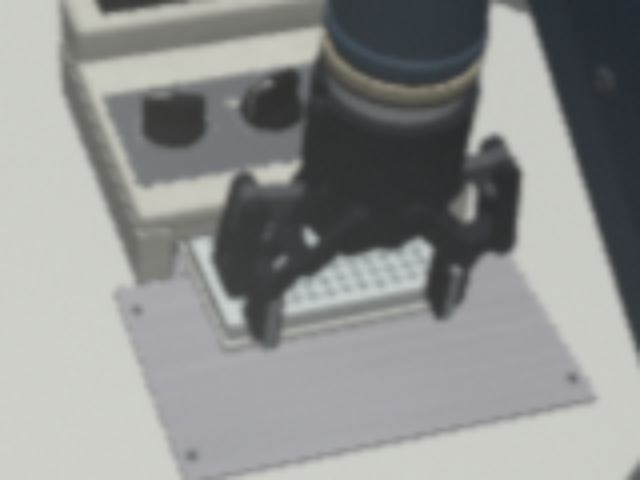

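View pics/wrist7.png

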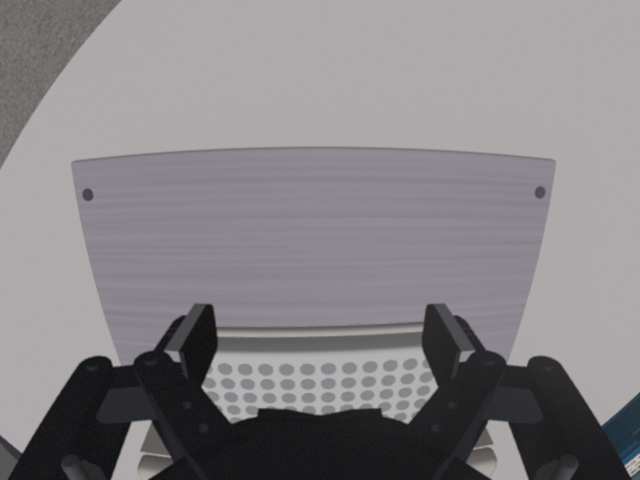

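>>> {"api": "jog_arm", "payload": {"motion": [[0.2, -0.15, -0.4, 0, 0], [0.6, -0.5, -0.05, 0, 0], [0.6, -0.5, -0.05, 0, 0], [0.6, -0.5, -0.05, 0, 0], [0, 0, 0, 0, 0]]}}

```text
t: 10.45
tcp_pos: [0.4848, -0.1192, -0.0006]
tool_rot: [0.335, 0.941, 0.002, 0.041]
force: [1.2, -0.8, -0.4]
finger_gap: 1.001
```

```bash
python3 -c "
from h import *
where();snap('wrist','wrist8')"
```

```text
t 10.45 tcp [ 0.4848 -0.1192 -0.0006] inc [-0.0453  0.001 ] tooly inc deg 90.19 tilt [-0.076  0.031 -0.997] F [ 1.2 -0.8 -0.4] gap 1.001 q [-0.47  0.76  1.96  0.04  0.34 -1.4 ]
```

View pics/wrist8.png

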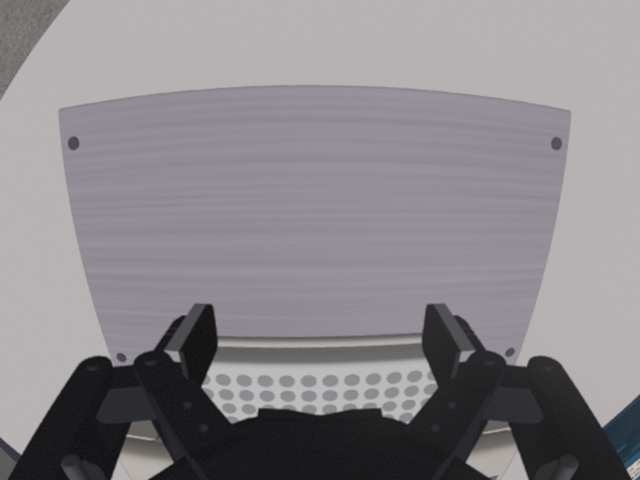

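>>> {"api": "jog_arm", "payload": {"motion": [[0.4, -0.33, 0.1, 0, 0], [0.4, -0.33, 0.1, 0, 0], [0.4, -0.33, 0, 0, 0], [0, 0, 0, 0, 0]]}}

```text
t: 10.83
tcp_pos: [0.497, -0.1295, 0.0015]
tool_rot: [0.335, 0.941, 0.002, 0.04]
force: [0.3, 0.0, -0.6]
finger_gap: 1.002
```

```bash
python3 -c "
from h import *
where()"
```

```text
t 10.8333 tcp [ 0.497  -0.1295  0.0015] inc [-0.0294  0.0008] tooly inc deg 90.2 tilt [-0.074  0.031 -0.997] F [ 0.3  0.  -0.6] gap 1.002 q [-0.48  0.76  1.92  0.04  0.38 -1.41]
```

>>> {"api": "jog_arm", "payload": {"motion": [[0.3, -0.25, 0, 0, 0], [0.2, -0.17, 0, 0, 0], [0, 0, 0, 0, 0]]}}

```text
t: 11.08
tcp_pos: [0.5025, -0.1342, 0.0016]
tool_rot: [0.335, 0.941, 0.002, 0.04]
force: [-0.8, 0.8, 0.2]
finger_gap: 0.998
```

```bash
python3 -c "
from h import *
where()"
```

```text
t 11.0833 tcp [ 0.5025 -0.1342  0.0016] inc [-0.0221  0.0006] tooly inc deg 90.19 tilt [-0.074  0.031 -0.997] F [-0.8  0.8  0.2] gap 0.998 q [-0.49  0.77  1.9   0.04  0.39 -1.41]
```

>>> {"api": "jog_arm", "payload": {"motion": [[0.16, -0.13, 0, 0, 0], [0, 0, 0, 0, 0]]}}

```text
t: 11.25
tcp_pos: [0.5041, -0.1356, 0.0016]
tool_rot: [0.335, 0.941, 0.002, 0.04]
force: [0.9, -0.5, 0.3]
finger_gap: 1.002
```

```bash
python3 -c "
from h import *
where()"
```

```text
t 11.25 tcp [ 0.5041 -0.1356  0.0016] inc [-0.02    0.0006] tooly inc deg 90.19 tilt [-0.073  0.031 -0.997] F [ 0.9 -0.5  0.3] gap 1.002 q [-0.49  0.77  1.9   0.04  0.4  -1.41]
```

>>> {"api": "jog_arm", "payload": {"motion": [[0.16, -0.13, 0, 0, 0], [0, 0, 0, 0, 0]]}}

```text
t: 11.42
tcp_pos: [0.5056, -0.1367, 0.0016]
tool_rot: [0.335, 0.941, 0.002, 0.039]
force: [-0.7, -0.8, -0.1]
finger_gap: 1.0
```

```bash
python3 -c "
from h import *
where();snap('wrist','wrist9')"
```

```text
t 11.4167 tcp [ 0.5056 -0.1367  0.0016] inc [-0.0181  0.0006] tooly inc deg 90.19 tilt [-0.073  0.031 -0.997] F [-0.7 -0.8 -0.1] gap 1.0 q [-0.49  0.77  1.89  0.04  0.4  -1.41]
```

View pics/wrist9.png

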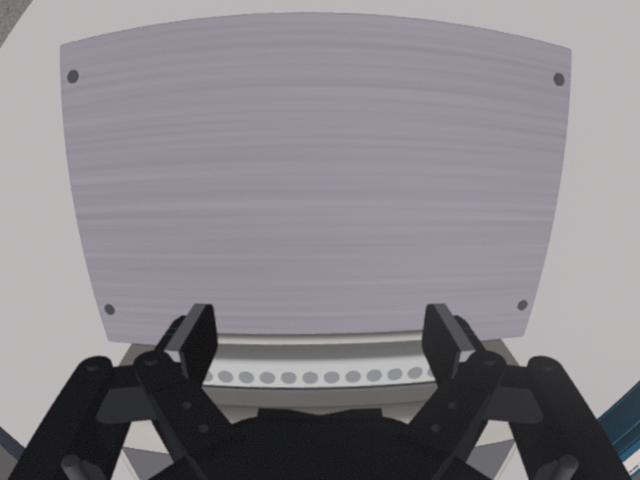

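```bash
python3 -c "
from h import *
s=load('wrist9')
print('deck far',inc(fray(s,[(108,341),(525,336)],.004)),'near',inc(fray(s,[(61,45),(571,49)],.004)))
print('plate near edge bottom',inc(fray(s,[(225,334),(320,334),(420,331)],.004)))
print('lid edge',inc(fray(s,[(225,359),(320,361),(420,357)],.024)))
im=cv2.imread('pics/wrist9.png')[300:430,180:460];cv2.imwrite('pics/w9c.png',cv2.resize(im,None,fx=2.8,fy=2.8,interpolation=cv2.INTER_CUBIC))
"
```

```text
deck far [[ 0.0021094  -0.10517852]
 [ 0.00278667  0.10665409]] near [[-0.13662901 -0.10381496]
 [-0.13621553  0.10535875]]
plate near edge bottom [[-0.00637782 -0.04170164]
 [-0.00670488  0.00089733]
 [-0.00626464  0.0465669 ]]
lid edge [[-0.00841894 -0.03772162]
 [-0.00787212  0.00026386]
 [-0.00755956  0.04108321]]
```

View pics/w9c.png

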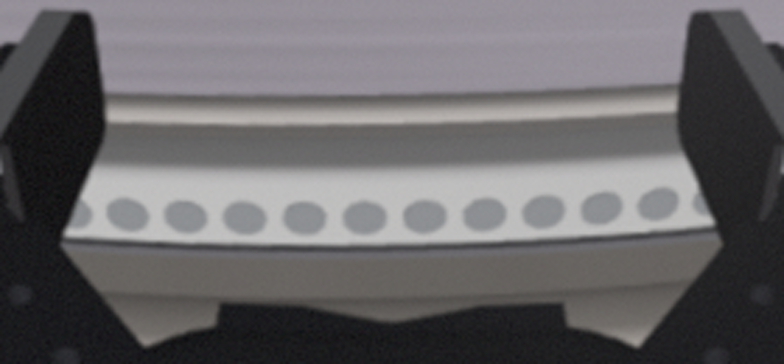

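>>> {"api": "jog_arm", "payload": {"motion": [[0.16, -0.13, 0, 0, 0], [0, 0, 0, 0, 0]]}}

```text
t: 11.63
tcp_pos: [0.5056, -0.1369, 0.0014]
tool_rot: [0.335, 0.941, 0.003, 0.038]
force: [0.3, -0.2, 0.1]
finger_gap: 1.0
```

```bash
python3 -c "
from h import *
where()"
```

```text
t 11.6333 tcp [ 0.5056 -0.1369  0.0014] inc [-0.018   0.0005] tooly inc deg 90.18 tilt [-0.069  0.03  -0.997] F [ 0.3 -0.2  0.1] gap 1.0 q [-0.49  0.77  1.89  0.04  0.41 -1.41]
```

>>> {"api": "jog_arm", "payload": {"motion": [[0.12, -0.1, 0, 0, 0], [0, 0, 0, 0, 0]]}}

```text
t: 11.8
tcp_pos: [0.5056, -0.137, 0.0012]
tool_rot: [0.335, 0.941, 0.003, 0.036]
force: [-1.1, 0.3, 0.2]
finger_gap: 1.005
```

```bash
python3 -c "
from h import *
where();s=snap('wrist','wrist10')
im=cv2.imread('pics/wrist10.png')[300:430,180:460];cv2.imwrite('pics/w10c.png',cv2.resize(im,None,fx=2.8,fy=2.8,interpolation=cv2.INTER_CUBIC))"
```

```text
t 11.8 tcp [ 0.5056 -0.137   0.0012] inc [-0.0179  0.0004] tooly inc deg 90.16 tilt [-0.066  0.03  -0.997] F [-1.1  0.3  0.2] gap 1.005 q [-0.49  0.77  1.89  0.04  0.41 -1.41]
```

View pics/w10c.png

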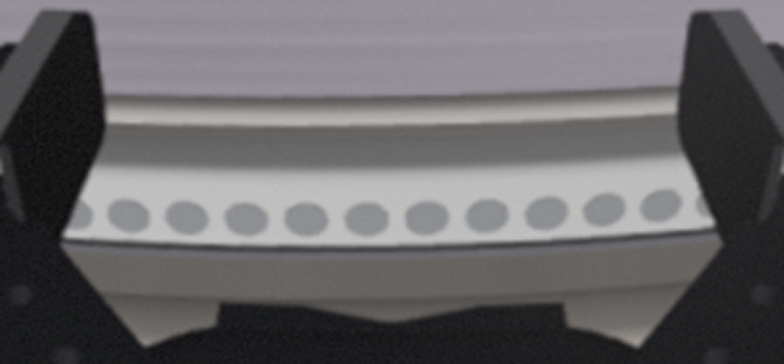

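>>> {"api": "jog_arm", "payload": {"motion": [[-0.8, 0.65, 0, 0, 0], [-0.8, 0.65, 0, 0, 0], [0, 0, 3, 0, 0], [0, 0, 3.5, 0, 0], [0, 0, 3.5, 0, 0], [0, 0, 3, 0, 0], [0, -3, 0, -7, 0], [0, -3, 0, -7, 0], [0, -3, 0, -7, 0], [0, 0, 0, 0, 0]]}}

```text
t: 12.68
tcp_pos: [0.4831, -0.2108, 0.1357]
tool_rot: [0.505, 0.862, -0.003, 0.037]
force: [0.8, -0.2, 0.7]
finger_gap: 1.002
```

```bash
python3 -c "
from h import *
where();s=snap('top','top11');snap('wrist','wrist11')
im=s['img'][130:330,260:460,::-1];cv2.imwrite('pics/t11c.png',cv2.resize(im,None,fx=3,fy=3,interpolation=cv2.INTER_CUBIC))"
```

```text
t 12.6833 tcp [ 0.4831 -0.2108  0.1357] inc [ 0.0114 -0.0709] tooly inc deg 68.64 tilt [-0.067  0.032 -0.997] F [ 0.8 -0.2  0.7] gap 1.002 q [-0.62  0.52  1.82  0.    0.73 -1.14]
```

View pics/t11c.png

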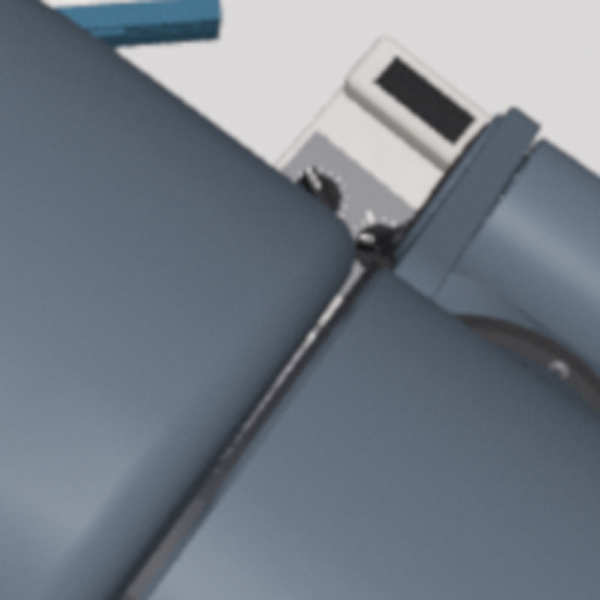

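View pics/wrist11.png

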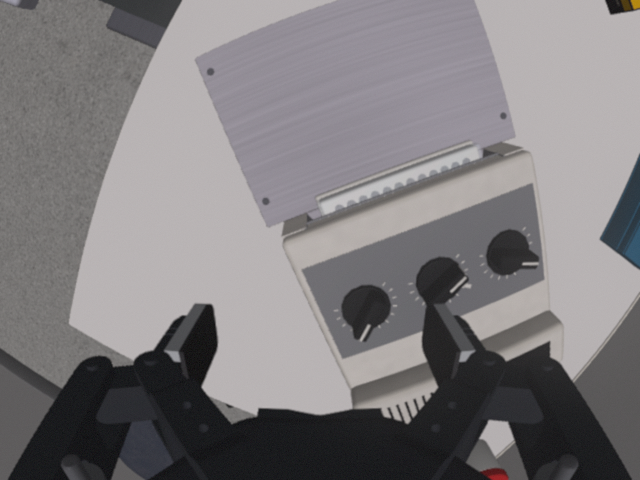

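```bash
python3 -c "
from h import *
s=load('wrist11')
im=cv2.imread('pics/wrist11.png')
cv2.imwrite('pics/w11a.png',cv2.resize(im[120:260,240:540],None,fx=2.6,fy=2.6,interpolation=cv2.INTER_CUBIC))
cv2.imwrite('pics/w11b.png',cv2.resize(im[210:360,320:560],None,fx=3.2,fy=3.2,interpolation=cv2.INTER_CUBIC))"
```

```text
(no output)
```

View pics/w11a.png

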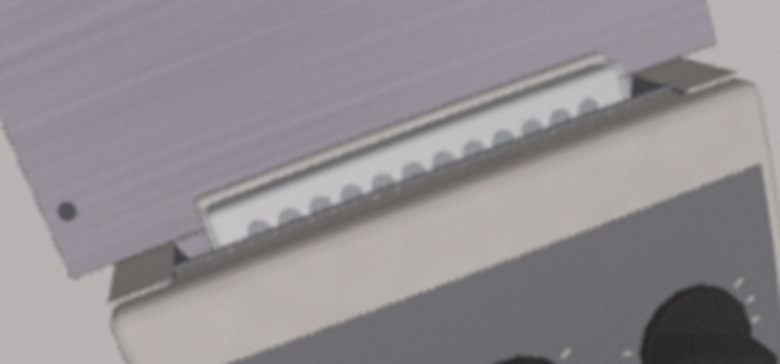

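View pics/w11b.png

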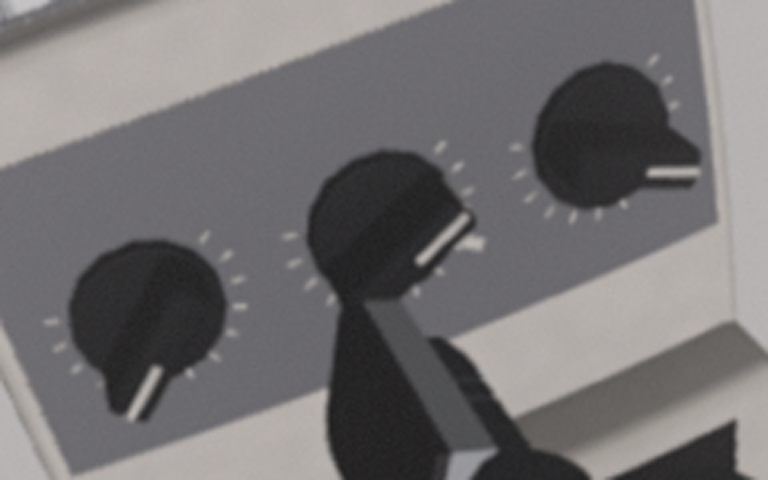

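```bash
python3 -c "
from h import *
s=load('wrist11')
a=lambda u,v:(u/2.6+240-.3,v/2.6+120-.3); b=lambda u,v:(u/3.2+320-.35,v/3.2+210-.35)
print('plate edge base',inc(fray(s,[a(198,200),a(600,53)],.006)).round(4).tolist())
print('deck far corners',inc(fray(s,[a(75,278),a(717,45)],.004)).round(4).tolist())
l=inc(fray(s,[b(422,262),b(468,215)],.072)); print('line',l.round(4)); d=l[1]-l[0]; ang=np.arctan2(d[1],d[0]);print('ptr ang',ang,'val',2.19-ang)
print('skirt mid(timer)',inc(fray(s,[b(380,224)],.055)).round(4),'right',inc(fray(s,[b(148,315)],.055)).round(4),'left',inc(fray(s,[b(600,136)],.055)).round(4))
print('panel corners',inc(fray(s,[b(70,474),b(718,220)],.0505)).round(4))
"
```

```text
plate edge base [[-0.0064, -0.0621], [-0.0066, 0.0642]]
deck far corners [[0.0026, -0.1044], [0.0034, 0.1053]]
line [[0.0678 0.0022]
 [0.0613 0.014 ]]
ptr ang 2.0790308109704014 val 0.11096918902959851
skirt mid(timer) [[ 0.0663 -0.0011]] right [[ 0.0673 -0.0551]] left [[0.0667 0.0537]]
panel corners [[ 0.1059 -0.0862]
 [ 0.1064  0.0856]]
```

>>> {"api": "jog_arm", "payload": {"motion": [[1.5, 0.3, 0, -6.6, 120], [1.5, 0.3, 0, -6.6, 120], [1.5, 0.3, 0, -6.6, 120], [1.5, 0.3, 0, -6.6, 120], [1.4, 0.3, 0, -6.6, 120], [1.2, 0.3, 0, -6.5, 120], [0, 0, 0, 0, 120], [0, 0, 0, 0, 120]]}}

```text
t: 13.45
tcp_pos: [0.5599, -0.1726, 0.129]
tool_rot: [0.77, 0.638, -0.013, 0.021]
force: [-0.3, -0.1, -0.2]
finger_gap: 0.527
```

```bash
python3 -c "
from h import *
s=where();print(world([.067,-.0005])-s['tcp_pos'][:2]);snap('wrist','wrist12')"
```

```text
t 13.45 tcp [ 0.5599 -0.1726  0.129 ] inc [0.0467 0.0073] tooly inc deg 28.64 tilt [-0.046  0.015 -0.999] F [-0.3 -0.1 -0.2] gap 0.527 q [-0.47  0.6   1.64 -0.05  0.87 -0.25]
[ 0.01077336 -0.01893317]
```

View pics/wrist12.png

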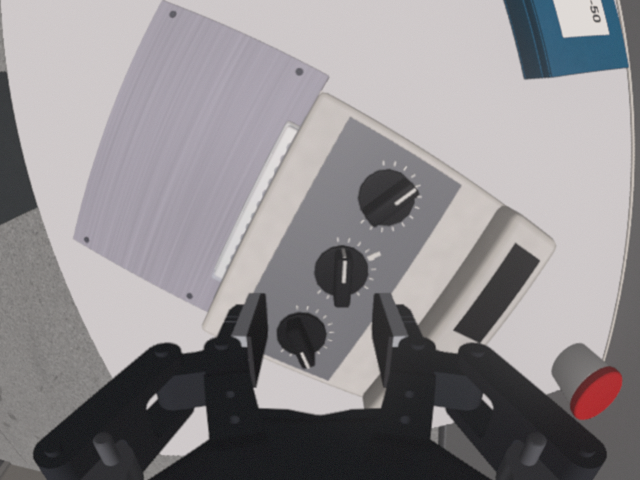

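>>> {"api": "jog_arm", "payload": {"motion": [[0.5, -0.9, -1, 0, 120], [0.5, -0.9, -1, 0, 120], [0, 0, -0.5, 0, 120], [0, 0, 0, 0, 120]]}}

```text
t: 13.83
tcp_pos: [0.567, -0.1914, 0.1009]
tool_rot: [0.768, 0.64, -0.014, 0.019]
force: [-0.0, -0.2, -0.2]
finger_gap: 0.532
```

```bash
python3 -c "
from h import *
s=where();print(world([.067,-.0005])-s['tcp_pos'][:2]);snap('wrist','wrist13')"
```

```text
t 13.8333 tcp [ 0.567  -0.1914  0.1009] inc [ 0.0641 -0.0027] tooly inc deg 28.96 tilt [-0.045  0.011 -0.999] F [-0.  -0.2 -0.2] gap 0.532 q [-0.49  0.66  1.62 -0.05  0.84 -0.28]
[ 0.00367393 -0.00013351]
```

View pics/wrist13.png

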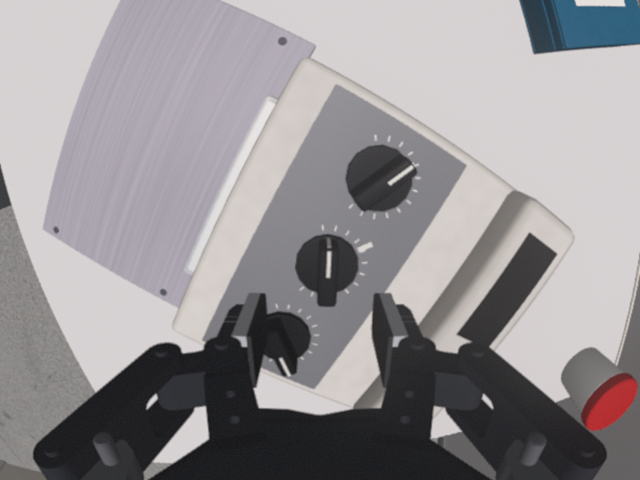

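```bash
python3 -c "
from h import *
s=load('wrist13')
im=cv2.cvtColor(s['img'],cv2.COLOR_RGB2GRAY)
l=fray(s,[(328,278),(330,250)],.072); print('line',inc(l)); d=inc(l)[1]-inc(l)[0]; print('line ang deg',np.degrees(np.arctan2(d[1],d[0]))%180)
for n,uv in (('mid',(327,264)),('up knob',(380,178))): w=fray(s,[uv],.055);print(n,w,inc(w))
"
```

```text
line [[0.06772599 0.00087425]
 [0.06116461 0.01446694]]
line ang deg 115.76723459623233
mid [[ 0.57221368 -0.19073977  0.055     ]] [[0.06765094 0.0010694 ]]
up knob [[ 0.60695323 -0.14906969  0.055     ]] [[0.06812183 0.05531892]]
```

>>> {"api": "jog_arm", "payload": {"motion": [[0.4, 0.05, 0, 0, 120], [0, 0, -1.2, 0, 120], [0, 0, -1.2, 0, 120], [0, 0, -0.7, 0, 120], [0, 0, 0, 0, 120]]}}

```text
t: 14.3
tcp_pos: [0.5715, -0.1922, 0.0679]
tool_rot: [0.768, 0.64, -0.013, 0.02]
force: [0.2, -0.0, 0.2]
finger_gap: 0.527
```

```bash
python3 -c "
from h import *
s=where();print(world([.0673,.0])-s['tcp_pos'][:2])"
```

```text
t 14.3 tcp [ 0.5715 -0.1922  0.0679] inc [ 0.068  -0.0006] tooly inc deg 28.89 tilt [-0.046  0.013 -0.999] F [ 0.2 -0.   0.2] gap 0.527 q [-0.49  0.71  1.63 -0.06  0.78 -0.27]
[-0.00021609  0.00089132]
```

Well centred. I'll lower to about 0.060 and close with light grip.

>>> {"api": "jog_arm", "payload": {"motion": [[0, 0.07, -0.6, 0, 120], [0, 0, 0, 0, 120], [0, 0, 0, 0, 180], [0, 0, 0, 0, 255], [0, 0, 0, 0, 255], [0, 0, 0, 0, 255]], "squeeze": 20}}

```text
t: 14.8
tcp_pos: [0.5717, -0.1911, 0.0612]
tool_rot: [0.768, 0.64, -0.013, 0.02]
force: [-0.0, 0.7, -3.9]
finger_gap: 0.112
```

```bash
python3 -c "
from h import *
s=where();snap('wrist','wrist14')"
```

```text
t 14.8 tcp [ 0.5717 -0.1911  0.0612] inc [0.0675 0.0005] tooly inc deg 28.93 tilt [-0.045  0.013 -0.999] F [-0.   0.7 -3.9] gap 0.112 q [-0.49  0.72  1.63 -0.06  0.76 -0.27]
```

View pics/wrist14.png

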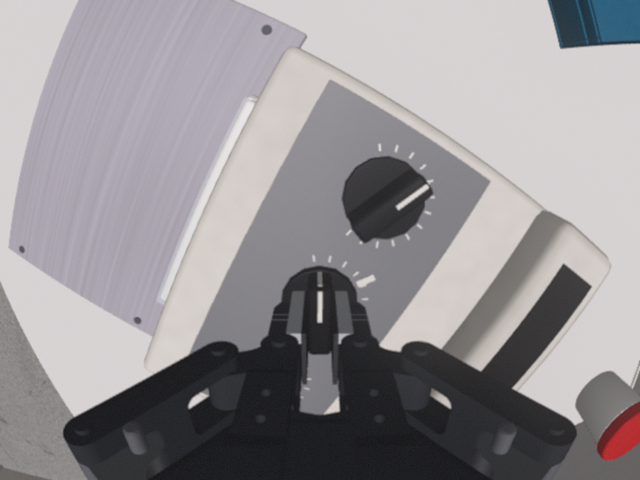

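>>> {"api": "jog_arm", "payload": {"motion": [[0, 0, 0, -4, 255], [0, 0, 0, -5, 255], [0, 0, 0, -5, 255], [0, 0, 0, -5, 255], [0, 0, 0, -5, 255], [0, 0, 0, -5, 255], [0, 0, 0, -5, 255], [0, 0, 0, -5, 255], [0, 0, 0, 0, 255]]}}

```text
t: 15.6
tcp_pos: [0.572, -0.1913, 0.0612]
tool_rot: [0.943, 0.332, -0.019, 0.015]
force: [0.5, -0.9, -0.8]
finger_gap: 0.114
```

```bash
python3 -c "
from h import *
s=where()"
```

```text
t 15.6 tcp [ 0.572  -0.1913  0.0612] inc [0.0679 0.0005] tooly inc deg -11.89 tilt [-0.046  0.015 -0.999] F [ 0.5 -0.9 -0.8] gap 0.114 q [-0.48  0.73  1.6  -0.07  0.81  0.46]
```

Needs 24.2° more.

>>> {"api": "jog_arm", "payload": {"motion": [[0, 0, 0, -5, 255], [0, 0, 0, -5, 255], [0, 0, 0, -5, 255], [0, 0, 0, -4, 255], [0, 0, 0, -3, 255], [0, 0, 0, -1, 255], [0, 0, 0, 0, 255]]}}

```text
t: 16.18
tcp_pos: [0.5721, -0.1916, 0.0612]
tool_rot: [0.99, 0.136, -0.021, 0.011]
force: [0.3, 0.2, -1.8]
finger_gap: 0.107
```

```bash
python3 -c "
from h import *
s=where();snap('wrist','wrist15')"
```

```text
t 16.1833 tcp [ 0.5721 -0.1916  0.0612] inc [0.0681 0.0004] tooly inc deg -35.03 tilt [-0.045  0.015 -0.999] F [ 0.3  0.2 -1.8] gap 0.107 q [-0.49  0.74  1.59 -0.06  0.84  0.85]
```

View pics/wrist15.png

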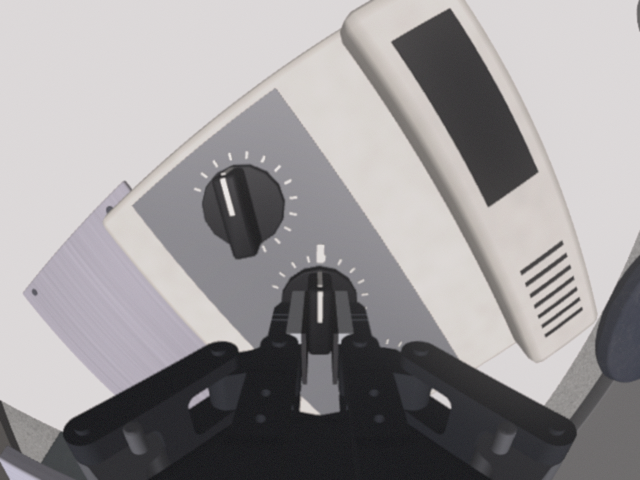

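>>> {"api": "jog_arm", "payload": {"motion": [[0, 0, 0, 0, 200], [0, 0, 0, 0, 150], [0, 0, 0, 0, 120], [0, 0, 0, 0, 120], [0, 0, 1, 0, 120], [0, 0, 2, 0, 120], [0, 0, 3, 0, 120], [0, 0, 3, 0, 120], [0, 0, 0, 0, 120], [0, 0, 0, 0, 120]]}}

```text
t: 17.07
tcp_pos: [0.5714, -0.1912, 0.1582]
tool_rot: [0.99, 0.139, -0.021, 0.011]
force: [-0.4, 0.4, -0.3]
finger_gap: 0.533
```

>>> {"api": "jog_arm", "payload": {"motion": [[-2, -3, 0, 0, 120], [-2, -3, 0, 0, 120], [-2, -3, 0, 0, 120], [-1, -2, 0, 0, 120], [0, 0, 0, 0, 120], [0, 0, 0, 0, 120]]}}

```text
t: 17.57
tcp_pos: [0.4994, -0.3027, 0.1588]
tool_rot: [0.99, 0.142, -0.02, 0.011]
force: [0.3, 0.8, 0.5]
finger_gap: 0.528
```

```bash
python3 -c "
from h import *
s=where();snap('wrist','wrist16');s=snap('top','top16');snap('scene','scene16')
a=cv2.imread('pics/top16.png')[135:330,275:465];cv2.imwrite('pics/t16c.png',cv2.resize(a,None,fx=3,fy=3))"
```

```text
t 17.5667 tcp [ 0.4994 -0.3027  0.1588] inc [ 0.0823 -0.1317] tooly inc deg -34.28 tilt [-0.043  0.017 -0.999] F [0.3 0.8 0.5] gap 0.528 q [-0.71  0.57  1.59 -0.05  0.99  0.6 ]
```

View pics/wrist16.png

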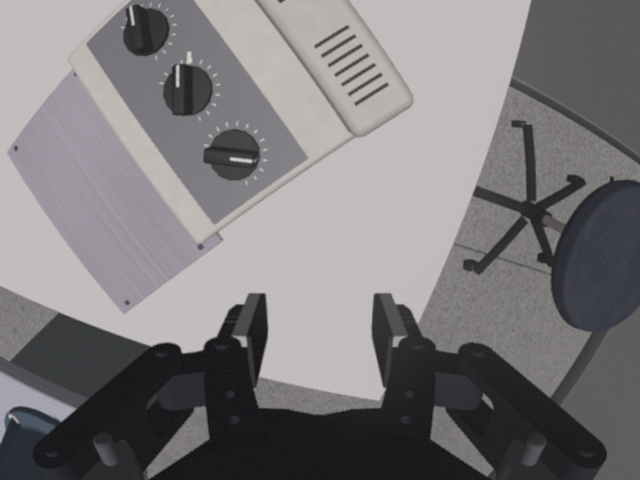

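View pics/scene16.png

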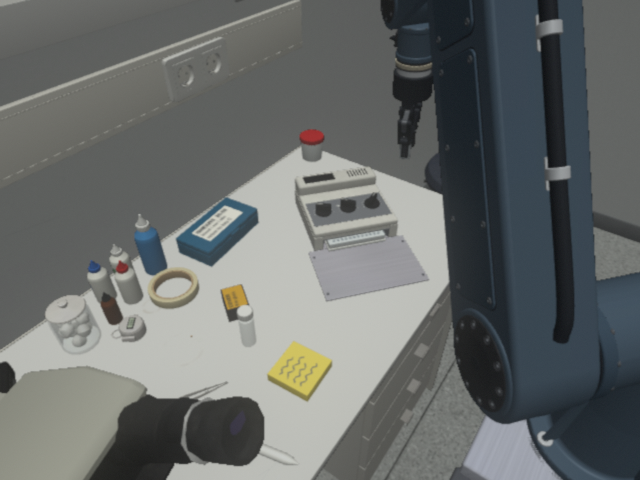

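```bash
python3 -c "
from h import *
s=load('wrist16')
im=cv2.imread('pics/wrist16.png')
cv2.imwrite('pics/w16c.png',cv2.resize(im[40:190,80:300],None,fx=3.4,fy=3.4,interpolation=cv2.INTER_CUBIC))
im=cv2.imread('pics/scene16.png')
cv2.imwrite('pics/s16c.png',cv2.resize(im[180:300,290:430],None,fx=5,fy=5,interpolation=cv2.INTER_CUBIC))"
```

```text
(no output)
```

View pics/w16c.png

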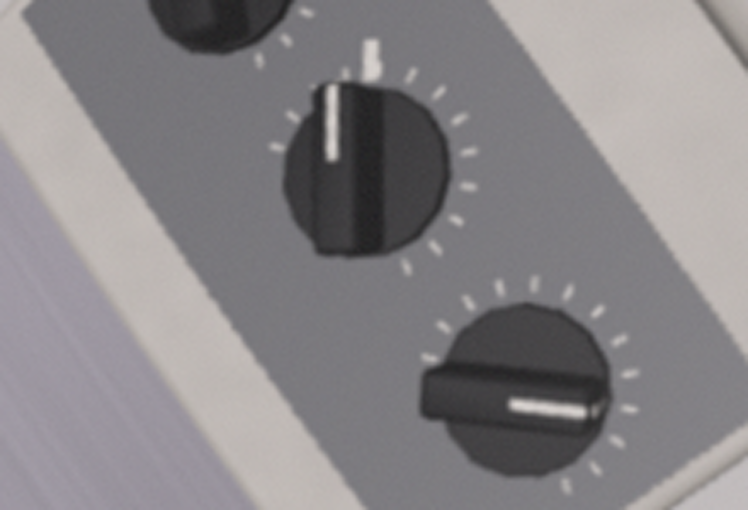

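View pics/s16c.png

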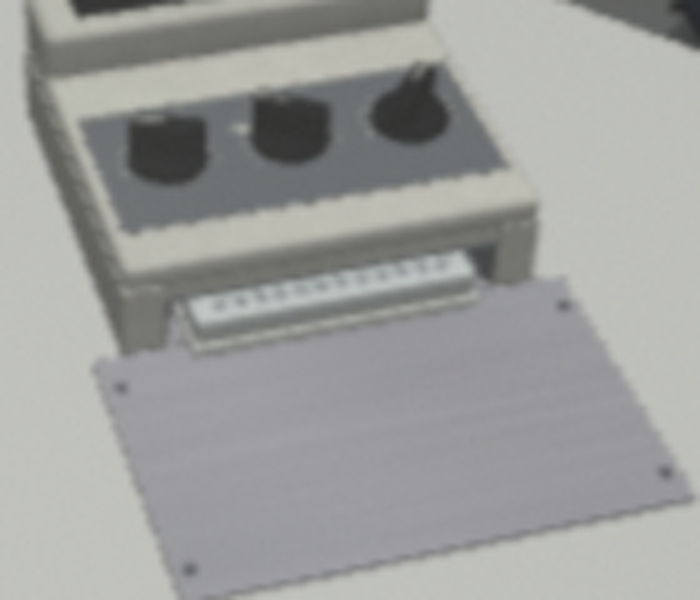

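```bash
python3 -c "
from h import *
s=load('wrist16'); f=lambda u,v:(u/3.4+80-.35,v/3.4+40-.35)
l=inc(fray(s,[f(331,160),f(332,88)],.072)); d=l[1]-l[0];a=np.arctan2(d[1],d[0]);print('timer',a,'val',2.19-a)
m=inc(fray(s,[f(371,75),f(371,40)],.0505));d=m[1]-m[0];print('mark ang',np.arctan2(d[1],d[0]),m)
c=inc(fray(s,[f(366,172)],.055)); d=m.mean(0)-c[0];print('mark from axis',np.arctan2(d[1],d[0]))
s=load('scene16'); g=lambda u,v:(u/5+290-.4,v/5+180-.4)
print('plate edge',inc(ray(s,[g(193,352),g(476,297)],.005)).round(4).tolist())
print('deck NL NR FL FR',inc(ray(s,[g(180,603),g(694,496),g(96,366),g(568,280)],.004)).round(4).tolist())
"
```

```text
timer 0.9397407964584058 val 1.250259203541594
mark ang 0.968153040279872 [[0.07999264 0.01588532]
 [0.08410751 0.02186601]]
mark from axis 0.9775334052322264
plate edge [[-0.0036, 0.0642], [-0.002, -0.0632]]
deck NL NR FL FR [[-0.1363, 0.1073], [-0.1364, -0.1035], [-0.0002, 0.1053], [-0.001, -0.1065]]
```

```bash
python3 -c "
from h import *
print(sign_off())"
```

```text
the job is handed in; nothing more can be done
None
```

The plate is home in the bay and the timer knob is at the long mark. I handed the job in at about 17.7 s, with the arm clear of everything.

**Plate:** I squared it with the open fingers and centred it with two side nudges; the first overshot by about 10 mm, and the second corrected it. I then pushed it in until the tool stopped moving. I took that stop as the back stop, because the force reading afterwards was only noise, about 1 N.

**Timer:** I gripped the bar, turned it about 64° clockwise and released it.

**Last checks:**
- **Timer:** the pointer reads about 1.25 rad, in line with the mark.
- **Plate, wrist camera:** it stands about 9.5 mm out of the mouth after correcting a 3 mm offset (nominal 10.5 mm), and it is straight.
- **Plate, scene camera (disagreed):** a coarse reading gave only 2–3 mm out. The back stop rules that out, so I put it down to pixel and edge-height error.
- **Other items:** the neighbouring knobs, notepad, carton and vial look unmoved in the pictures; I did not measure them.

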